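Pack, keep and tally a tray of seed belt pulleys

ROBOT

A 7-joint arm with a two-finger parallel gripper is mounted at the origin on the work surface. World frame = base frame: x ahead of the robot, y to its left, z up, the work surface at z = 0. Lengths are in m, angles in rad, forces in N, time in s.
With the tool pointing down it reaches from about 0.35 to 0.9 m from the base axis. Payload 8.1 kg.
Tool frame: the origin (TCP) lies at the very end of the fingers, on their centre line; the grasp point (between the pads) lies 19 mm behind it; z points along the fingers, y is the line along which they close (so a half turn about z gives the same grasp; the last joint's range is limited). The gripper opens to 92 mm and grips with 3 to 60 N. Pads are 19 mm wide; open, the fingers measure 130 mm over their backs; the gripper's body (75 mm by 190 mm) begins 47 mm behind the grasp point.
Start: joints at [-1.353, 0.434, 0.025, 1.573, -0.012, 1.134, -0.075], TCP at [0.197, 0.593, 0.227] pointing down, gripper open.
Joint ranges: [-2.62, 2.62], [-0.44, 2.09], [-1.27, 1.32], [0.08, 2.57], [-1.32, 4.46], [0.12, 2], [-2.74, 2.74]. Speed limits (rad/s): [2.22, 2.22, 3.01, 3.01, 3.14, 3.14, 3.14].

INTERFACE

Orientations are given as [roll, pitch, yaw] about the fixed x, y, z axes, in that order (R = Rz(yaw) Ry(pitch) Rx(roll)).
In Python, from rig import move_pose, line_to, move_j, set_gripper, wait, ik, state, capture, calibration, PlanningError, finish_job gives the robot as it stands. Calls block until the motion is done:
- move_pose(position, orientation): joint-space move of the TCP to a pose.
- line_to(position, v=0.15, attitude=None, until_force=None): straight line of the TCP; attitude=None keeps the orientation; v is the mean speed in m/s. With until_force (N) it stops when the force on the tool has changed by that much, and returns True; else False.
- move_j(angles): joint-space move.
- set_gripper(opening, newtons=None): finger opening in m; newtons is the grip in N (None keeps the last); returns when the fingers have stopped.
- wait(seconds).
- ik(position, orientation): joint angles nearest the present ones, or None.
- state(): the state.
- capture(name): name is "scene" or "top"; returns the picture (480x640x3 uint8, red, green, blue); there is no depth.
- calibration(name): a dict with "mtx" (3x3 intrinsics, pixels), "dist" ([k1, k2, p1, p2, k3] as OpenCV has them; the pictures are not rectified), "view" (4x4, takes a point from world to camera coordinates). Camera axes: x right, y down, z forward; pixel columns grow to the right and rows downward; lengths in m; the calibration is good to about 2 mm. A picture is of the moment at which its call begins. calibration takes no time and is no camera call.
A pose or a line that the arm cannot do raises PlanningError and nothing moves.
- finish_job(): hands the job in; it is judged then, once.
The state is a dict: "clock": time; "joint_positions": joint angles; "qvel": joint speeds; "tau": joint torques, N m; "ee_pos": TCP position; "eef_rot": TCP orientation; "force": force on the tool from outside, world axes, zero at the start; "wrist_torque": the same for the moment, N m; "opening": finger opening in m; "grasp_force": force on a finger pad.
Only numpy, scipy, OpenCV 4.12 (cv2) and the standard library are available. Lean on these libraries where they do the work, as an engineer would, in place of code of your own. Each camera call takes 0.05 s, during which the arm holds its last target. There are 200 camera calls.

TASK

Stand every black seed belt pulley on the bench upright on the floor of the steel kit tray; then swing the keeper bar shut across the tray until it snaps home, and after that turn the torque knob clockwise until it clicks past its detent to the stop. Last, log the tray on the tally counter: swing its sprung lever to the stop and let it spring back. Leave the brass block and the bearing ring where they lie.

Things in the scene. Friction and masses are not known exactly. Their poses are not given: they have to be found in the camera images.
- pulley_a: black rubber seed belt pulley standing upright: drum with two flanges, 64 mm diameter, 28 mm high, and on top of it a dark steel hub to grip, 26 mm diameter, 28 mm high (56 mm overall). 0.13 to 0.25 kg. Origin: centre of its underside, z up along the hub. Three to five of the five are present; an absent one reads None from the start
- pulley_b: black rubber seed belt pulley standing upright: drum with two flanges, 64 mm diameter, 28 mm high, and on top of it a dark steel hub to grip, 26 mm diameter, 28 mm high (56 mm overall). 0.13 to 0.25 kg. Origin: centre of its underside, z up along the hub. Three to five of the five are present; an absent one reads None from the start
- pulley_c: black rubber seed belt pulley standing upright: drum with two flanges, 64 mm diameter, 28 mm high, and on top of it a dark steel hub to grip, 26 mm diameter, 28 mm high (56 mm overall). 0.13 to 0.25 kg. Origin: centre of its underside, z up along the hub. Three to five of the five are present; an absent one reads None from the start
- pulley_d: black rubber seed belt pulley standing upright: drum with two flanges, 64 mm diameter, 28 mm high, and on top of it a dark steel hub to grip, 26 mm diameter, 28 mm high (56 mm overall). 0.13 to 0.25 kg. Origin: centre of its underside, z up along the hub. Three to five of the five are present; an absent one reads None from the start
- pulley_e: black rubber seed belt pulley standing upright: drum with two flanges, 64 mm diameter, 28 mm high, and on top of it a dark steel hub to grip, 26 mm diameter, 28 mm high (56 mm overall). 0.13 to 0.25 kg. Origin: centre of its underside, z up along the hub. Three to five of the five are present; an absent one reads None from the start
- tray: fixed grey fixture with an open steel tray, yaw varies. Origin: tray centre at bench height; x runs from the keeper pivot across the tray (170 mm inside), y along it to the left (245 mm inside). Floor 6 mm above the bench, walls 4 mm thick, top at 28 mm. Outside: pivot housing (60 mm high) at x -128 mm, knob housing (52 mm high, 86 mm square) at x -135, y -100, catch post (64 mm high) at x 105
- keeper (a joint): flat steel keeper bar 235 x 22 mm, 68 to 78 mm above the bench, swings level. 0 = shut along tray +x, across the tray's middle; grows anticlockwise from above as it opens (limit 1.8; at 1.57 it points along tray +y, beside the tray). Stays where left. A detent resists from about 0.41 rad, peaks at 0.19 (2 to 3 N at the peg), then snaps it home to the stop at 0 and holds it. Shut = below 0.06
- keeper_grip (a point): top centre of the black upright peg on the bar, 18 mm diameter, standing 30 mm above the bar (78 to 108 mm above the bench), 200 mm from the pivot axis
- keeper_hinge (a point): on the keeper's upright pivot axis, 78 mm above the bench
- torque_knob (a joint): torque knob on the knob housing; grows clockwise from above, 0 to 1.72 rad (stop). At 0 its grip bar lies along tray x: its heading is tray yaw minus the value. A detent resists from about 1.24 rad, peaks at 1.5 (about 0.2 N m), then clicks it on to the stop at 1.72. Clicked past = above 1.62. Starts at 0 to 0.45; stays where left
- knob_grip (a point): top centre of the knob on its upright axis, 87 mm above the bench. The black grip bar is 56 mm long, 14 mm thick and 28 mm high (59 to 87 mm above the bench); a white mark on one end. Below it a round skirt of 60 mm diameter
- counter: fixed steel tally counter box, 100 x 84 x 55 mm, origin at the centre of its underside; its lever pivots on its top centre
- tally_lever (a joint): sprung lever of the tally counter, swings level. 0 = at rest, pointing to the counter's -x (towards the robot); grows clockwise from above to its stop at 1.0 rad. Takes about 1.5 N at the pin to start, 5 N at the stop; swings back when released. At the stop = above 0.92 rad; at rest = below 0.08 rad
- tally_pin (a point): top centre of the black upright pin at the lever's end, 16 mm diameter, standing free from 67 to 93 mm above the bench, 70 mm from the pivot axis
- tally_hinge (a point): on the lever's upright pivot axis, 67 mm above the bench
- brass_block: brass grease nipple block, 60 x 45 x 30 mm with a small nipple on top; bystander, lies among the pulleys
- bearing: steel bearing ring, 70 mm across, 22 mm high, flat on the bench beyond the left end of the tray; bystander
Things that resemble listed ones, but are neither listed nor needed, are in the scene too. What is shaped like the pulley_b but pink or purple is not meant. Leave any red or turquoise look-alike of the pulley_d alone.

How it is judged:
On the way, in this order (a step that is already met when the one before it is completed fails the run):
1. every pulley present stands upright on the tray floor (x of pulley_a in the frame of tray between -0.062 and 0.062 m and y of pulley_a in the frame of tray between -0.1 and 0.1 m and z of each of pulley_a, pulley_b, pulley_c, pulley_d, pulley_e in the frame of tray below 0.012 m and angle between each of pulley_a, pulley_b, pulley_c, pulley_d, pulley_e's own z axis and vertical below 0.15 rad and linear speed of each of pulley_a, pulley_b, pulley_c, pulley_d, pulley_e below 0.03 m/s and x of pulley_b in the frame of tray between -0.062 and 0.062 m and y of pulley_b in the frame of tray between -0.1 and 0.1 m and x of pulley_c in the frame of tray between -0.062 and 0.062 m and y of pulley_c in the frame of tray between -0.1 and 0.1 m and x of pulley_d in the frame of tray between -0.062 and 0.062 m and y of pulley_d in the frame of tray between -0.1 and 0.1 m and x of pulley_e in the frame of tray between -0.062 and 0.062 m and y of pulley_e in the frame of tray between -0.1 and 0.1 m and contact force between the fingers and pulley_a below 0.5 N and contact force between the fingers and pulley_b below 0.5 N and contact force between the fingers and pulley_c below 0.5 N and contact force between the fingers and pulley_d below 0.5 N and contact force between the fingers and pulley_e below 0.5 N), for 0.2 s.
2. the keeper bar is snapped shut (value of joint keeper below 0.06 rad), for 0.2 s.
3. the torque knob has clicked past its detent (value of joint torque_knob above 1.62 rad), for 0.2 s.
4. the tally lever is at its stop (value of joint tally_lever above 0.92 rad), for 0.05 s.
5. the tally lever has sprung back (value of joint tally_lever below 0.08 rad), for 0.2 s.
At the end, for the whole second after the job is handed in: Every pulley present stands upright (within 0.15 rad) and at rest on the tray floor inside the walls, the keeper is shut (below 0.06 rad), the torque knob is past its click (above 1.62 rad) and the tally lever is back at rest (below 0.08 rad) (x of pulley_a in the frame of tray between -0.062 and 0.062 m and y of pulley_a in the frame of tray between -0.1 and 0.1 m and z of each of pulley_a, pulley_b, pulley_c, pulley_d, pulley_e in the frame of tray below 0.012 m and angle between each of pulley_a, pulley_b, pulley_c, pulley_d, pulley_e's own z axis and vertical below 0.15 rad and linear speed of each of pulley_a, pulley_b, pulley_c, pulley_d, pulley_e below 0.03 m/s and x of pulley_b in the frame of tray between -0.062 and 0.062 m and y of pulley_b in the frame of tray between -0.1 and 0.1 m and x of pulley_c in the frame of tray between -0.062 and 0.062 m and y of pulley_c in the frame of tray between -0.1 and 0.1 m and x of pulley_d in the frame of tray between -0.062 and 0.062 m and y of pulley_d in the frame of tray between -0.1 and 0.1 m and x of pulley_e in the frame of tray between -0.062 and 0.062 m and y of pulley_e in the frame of tray between -0.1 and 0.1 m and value of joint keeper below 0.06 rad and value of joint torque_knob above 1.62 rad and value of joint tally_lever below 0.08 rad); the robot touches nothing.
It fails at once if a bystander (brass block or bearing ring) is shifted by more than 50 mm (distance of any of brass_block, bearing from where it was at the start of the episode above 0.05 m).
Of pulley_a, pulley_b, pulley_c, pulley_d, pulley_e only 3 to 5 are there at a start; the rules pass over those that are not, and their reading is None.
At some moment in a run one of pulley_a, pulley_b, pulley_c, pulley_d, pulley_e may be knocked a few centimetres aside while the robot is not near it.
It also fails if it takes over 208 s, if anything falls off the work surface, if the arm or the gripper's body presses on something with over 40 N, if the wrist force passes 120 N, or if a joint passes its speed limit or range.

## Working session

There is one attempt and no reset: what is moved stays moved. The work goes in short steps, each a Python script; the robot and the scene stay as the last script left them, time stands still between calls to the robot, and variables do not carry over. Pictures are saved under pics/ and viewed, at most 14 in all, crops included, and the job is handed in when it is done.

```bash
ls; mkdir -p pics
python3 - <<'E'
from rig import *
import cv2,numpy as np
print(state())
for n in("scene","top"):
    im=capture(n); cv2.imwrite(f"pics/{n}0.png",im[:,:,::-1])
    c=calibration(n); print(n,c); V=np.array(c["view"]); print(-V[:3,:3].T@V[:3,3])
E
```

```text
pics
{'clock': 0.0, 'joint_positions': array([-1.35263239,  0.43521026,  0.02499249,  1.57409484, -0.01160584,
        1.13398717, -0.07508366]), 'qvel': array([-2.02413001e-05,  2.74004597e-04, -4.66184129e-05, -1.01864360e-03,
       -3.13418491e-04,  2.45313587e-04,  2.14631342e-03]), 'tau': array([-5.55147744e-04, -6.67820406e+01,  9.84716043e-01, -3.14468551e+01,
       -6.05141418e-02,  4.25667933e-02,  1.70570052e-04]), 'ee_pos': array([0.19696064, 0.59262016, 0.22595397]), 'eef_rot': array([-3.14004490e+00,  1.44030205e-04,  2.82075521e+00]), 'force': array([-0.41931671,  0.39674351,  0.31502099]), 'wrist_torque': array([-0.04699687, -0.04610168,  0.03861278]), 'grasp_force': 0.0, 'opening': 0.091856111331218}
scene {'mtx': array([[522.46431947,   0.        , 325.47418406],
       [  0.        , 522.46431947, 234.92373238],
       [  0.        ,   0.        ,   1.        ]]), 'dist': array([-0.09361502,  0.        ,  0.        ,  0.        ,  0.        ]), 'view': array([[-0.81547281,  0.57861012,  0.014643  ,  0.44542634],
       [ 0.39723977,  0.57789746, -0.71290609, -0.14483397],
       [-0.42095683, -0.57553875, -0.70110662,  1.6682794 ],
       [ 0.        ,  0.        ,  0.        ,  1.        ]])}
[1.12304049 0.78613043 1.05986634]
top {'mtx': array([[497.44902773,   0.        , 317.11194965],
       [  0.        , 497.44902773, 232.09345859],
       [  0.        ,   0.        ,   1.        ]]), 'dist': array([0.03417546, 0.        , 0.        , 0.        , 0.        ]), 'view': array([[ 0.09103617, -0.99583233,  0.00551183, -0.07110163],
       [-0.97569967, -0.09030068, -0.19963951,  0.53549399],
       [ 0.1993052 ,  0.01279653, -0.97985391,  1.21017763],
       [ 0.        ,  0.        ,  0.        ,  1.        ]])}
[ 0.28775943 -0.0379359   1.29309493]
```

View pics/scene0.png

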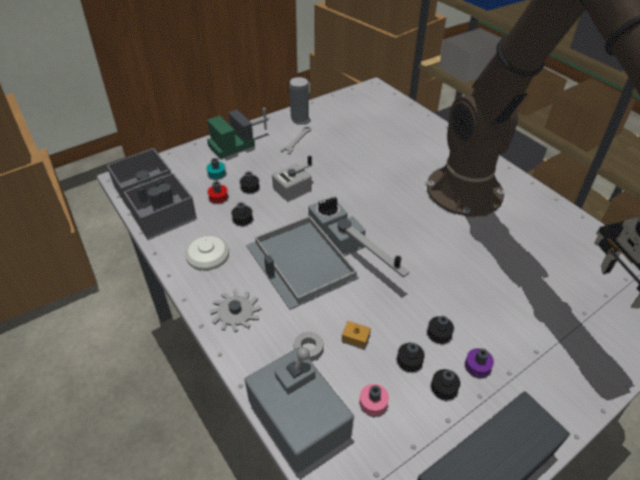

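View pics/top0.png

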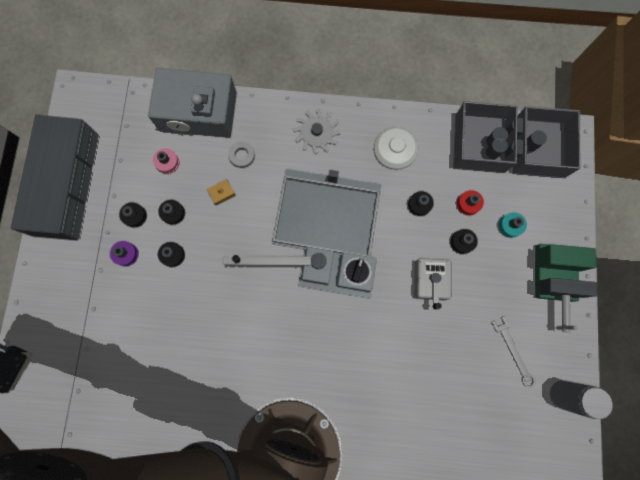

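The scene shows five black candidates in the top view: (132,214), (171,211) and (171,254) on the left, (420,203) and (464,241) on the right. All five match the description: black drum with a dark hub. The look-alikes are pink (165,161), purple (123,253), red (470,202) and turquoise (513,224). There are also dark things in the bin at (500,143) and (537,140). One enlarged crop should confirm these.

```bash
cat > h.py <<'E'
from rig import *
import cv2,numpy as np
def grab(n):
    im=capture(n); return im
def ray(n,uv):
    c=calibration(n); V=np.array(c["view"])
    p=cv2.undistortPoints(np.array(uv,float).reshape(-1,1,2),c["mtx"],np.array(c["dist"])).reshape(-1,2)
    d=np.c_[p,np.ones(len(p))]@V[:3,:3]
    return -V[:3,:3].T@V[:3,3],d
def plane(n,uv,z):
    o,d=ray(n,uv); return o+d*((z-o[2])/d[:,2])[:,None]
def proj(n,P):
    c=calibration(n); V=np.array(c["view"])
    return cv2.projectPoints(np.array(P,float).reshape(-1,1,3),cv2.Rodrigues(V[:3,:3])[0],V[:3,3],c["mtx"],np.array(c["dist"]))[0].reshape(-1,2)
def tri(uvs,uvt):
    """two-view point(s): scene px, top px -> midpoint, gap"""
    o1,D1=ray("scene",uvs);o2,D2=ray("top",uvt);out=[]
    for a,b in zip(D1,D2):
        s=np.linalg.lstsq(np.c_[a,-b],o2-o1,rcond=None)[0]
        p,q=o1+a*s[0],o2+b*s[1]; out.append(np.r_[(p+q)/2,np.linalg.norm(p-q)])
    return np.array(out)
E
python3 - <<'E'
import cv2,numpy as np
t=cv2.imread('pics/top0.png');s=cv2.imread('pics/scene0.png')
a=cv2.resize(t[140:280,100:200],None,fx=2.8,fy=2.8,interpolation=cv2.INTER_CUBIC)
b=cv2.resize(t[100:240+10,400:590],None,fx=2.61,fy=2.61,interpolation=cv2.INTER_CUBIC)[:392]
cv2.imwrite('pics/crop1.png',np.hstack([a,b])[:600,:800])
c=np.vstack([cv2.resize(s[130:340,195:415],None,fx=3.4,fy=2.85,interpolation=cv2.INTER_CUBIC)])
cv2.imwrite('pics/crop2.png',c[:600])
c=cv2.resize(t[160:310,210:460],None,fx=3.2,fy=3.2,interpolation=cv2.INTER_CUBIC)
cv2.imwrite('pics/crop3.png',c)
E
```

```text
(no output)
```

View pics/crop1.png

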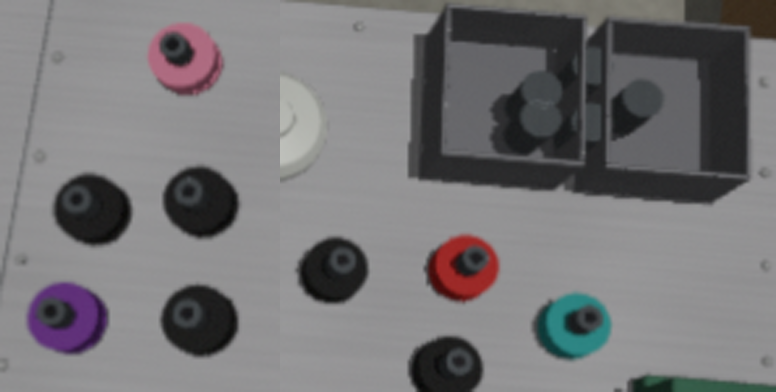

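View pics/crop2.png

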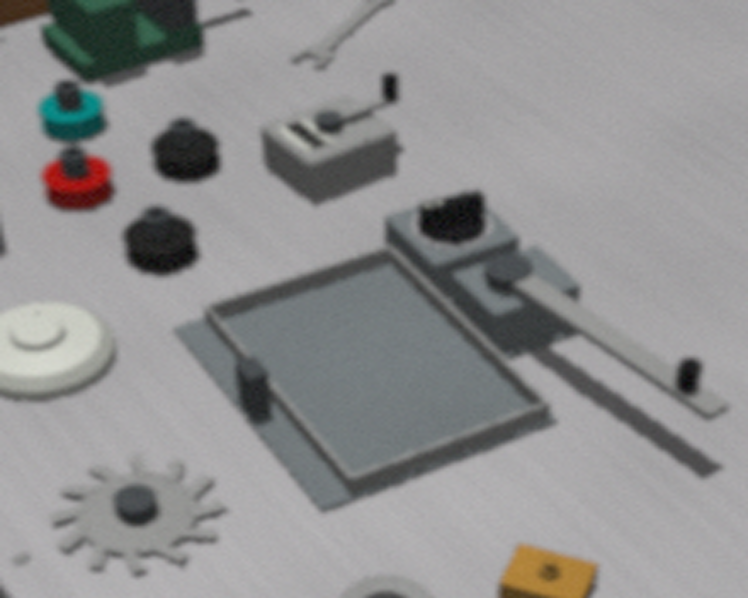

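View pics/crop3.png

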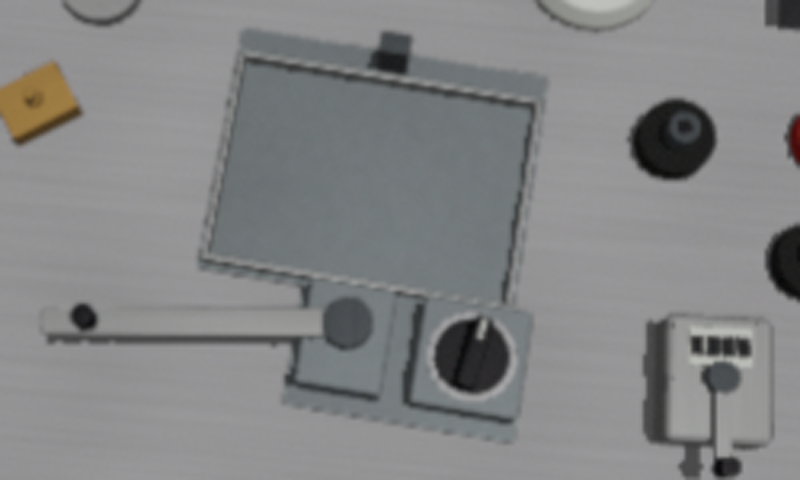

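The crops confirm five black pulleys. In the bins there are only grey cylinders. The pink, purple, red and turquoise ones are decoys. The knob mark points to tray +x, and the keeper is open along +y. Next I'll triangulate pulleys, tray, hinge, knob and counter.

```bash
cat >> h.py <<'E'
def blobs(im,thr,amin,amax):
    m=(im.max(2)<thr).astype(np.uint8)
    m=cv2.morphologyEx(m,cv2.MORPH_OPEN,np.ones((3,3),np.uint8))
    n,l,s,c=cv2.connectedComponentsWithStats(m)
    return [(c[i],s[i]) for i in range(1,n) if amin<s[i][4]<amax],m
E
python3 - <<'E'
from h import *
for n in("top","scene"):
    im=cv2.imread(f'pics/{n}0.png')[:,:,::-1]
    for thr in (45,):
        b,_=blobs(im,thr,25,900)
        for c,s in b: print(n,thr,c.round(1),s, plane(n,[c],.02)[0].round(3))
# hand-read coarse points (scene, top)
S=np.array([[256.8,238.1],[309.7,218.4],[356.2,273.2],[297.9,298.4]])
T=np.array([[380.3,191.3],[370.9,256.9],[273.1,242.8],[285,175.6]])
print("tray corners",tri(S,T).round(4))
f=lambda x,y:[x/3.4+195,y/2.85+130]
g=lambda x,y:[x/3.2+210,y/3.2+160]
names=["hinge","peg","knobmarktop","catch","lever hinge","pin"]
S=[f(509,268),f(689,362),f(470,203),f(252,365),f(329,120),f(390,77)]
T=[g(348,322),g(84,316),g(473,353),g(397,43),g(722,377),g(728,466)]
for a,b in zip(names,tri(S,T)): print(a,b.round(4))
E
```

```text
top 45 [496.  116.1] [467 104  48  41 624] [ 0.914 -0.478  0.02 ]
top 45 [457.8 139.5] [454 111   8  56 330] [ 0.837 -0.378  0.02 ]
top 45 [  6.7 166.3] [  0 132  19  85 759] [0.648 0.81  0.02 ]
top 45 [520.5 135.5] [518 133   6   6  36] [ 0.863 -0.545  0.02 ]
top 45 [490.5 148.6] [485 136  16  23 188] [ 0.818 -0.466  0.02 ]
top 45 [531.3 145.2] [528 138  10  14  94] [ 0.838 -0.574  0.02 ]
top 45 [508.8 153.5] [504 146  10  14 110] [ 0.809 -0.515  0.02 ]
top 45 [ 79.9 158.6] [ 76 155   9   8  37] [0.687 0.626 0.02 ]
top 45 [538.3 168.3] [513 154  60  22 442] [ 0.774 -0.593  0.02 ]
top 45 [479.7 164.1] [477 162   7   6  36] [ 0.772 -0.438  0.02 ]
top 45 [489.9 165.2] [484 163  14   7  62] [ 0.771 -0.465  0.02 ]
top 45 [504.2 166.2] [499 164  11   7  56] [ 0.772 -0.503  0.02 ]
top 45 [331.9 179. ] [328 177   9   5  42] [ 0.695 -0.047  0.02 ]
top 45 [418.8 204.8] [408 192  25  24 354] [ 0.645 -0.282  0.02 ]
top 45 [ 76.4 198.7] [ 70 195  14   9  51] [0.577 0.615 0.02 ]
top 45 [172.9 213.2] [159 200  25  24 351] [0.562 0.36  0.02 ]
top 45 [134.4 215.9] [120 203  26  24 371] [0.546 0.458 
[... 1974 characters left out ...]
283  10  10  66] [ 0.976 -0.158  0.02 ]
scene 45 [160.8 306.7] [153 294  17  26 184] [ 0.986 -0.092  0.02 ]
scene 45 [439.5 331.5] [428 319  24  24 410] [0.464 0.36  0.02 ]
scene 45 [409.6 359.3] [398 346  25  25 437] [0.576 0.376 0.02 ]
scene 45 [444.3 386.6] [432 372  27  27 480] [0.559 0.474 0.02 ]
tray corners [[ 0.6681 -0.1744  0.0177  0.0123]
 [ 0.4928 -0.1638  0.0089  0.0089]
 [ 0.5097  0.0907  0.0109  0.0007]
 [ 0.6903  0.0792  0.0214  0.0036]]
hinge [ 0.4631 -0.0311  0.0724  0.0044]
peg [0.4456 0.1669 0.1026 0.003 ]
knobmarktop [ 0.4423 -0.1241  0.0808  0.0168]
catch [ 0.6952 -0.0499  0.0599  0.0048]
lever hinge [ 0.4488 -0.3237  0.0597  0.0043]
pin [ 0.3794 -0.325   0.0878  0.0027]
```

```bash
cat >> h.py <<'E'
def hubpx(n,im,c,r=17):
    """centroid of grey hub top ring inside the black silhouette nearest c"""
    x,y=int(round(c[0])),int(round(c[1])); x0,y0=x-r,y-r
    p=im[y0:y+r+1,x0:x+r+1].max(2)
    m=(p<45).astype(np.uint8); _,l,s,_=cv2.connectedComponentsWithStats(m)
    k=1+np.argmax(s[1:,4]); 
    h=cv2.convexHull(np.argwhere(l==k)[:,::-1].astype(np.int32))
    f=np.zeros_like(m); cv2.fillConvexPoly(f,h,1); f=cv2.erode(f,np.ones((3,3),np.uint8)) if n=="top" else f
    g=(f>0)&(p>=45)
    if g.sum()<4: return None
    ys,xs=np.nonzero(g)
    return np.array([x0+(xs.min()+xs.max())/2,y0+(ys.min()+ys.max())/2])
def pulleys(top):
    """(x,y) by casting silhouette centroids in the top view"""
    b,_=blobs(top,45,280,480); out=[]
    for c,s in b:
        if 20<=s[2]<=30 and 20<=s[3]<=30: out.append((c,plane("top",[c],.02)[0][:2]))
    return out
E
python3 - <<'E'
from h import *
t=cv2.imread('pics/top0.png')[:,:,::-1];s=cv2.imread('pics/scene0.png')[:,:,::-1]
for c,xy in pulleys(t):
    u=proj("scene",[[xy[0],xy[1],.03]])[0]
    a=hubpx("scene",s,u);b=hubpx("top",t,c)
    print(c.round(1),xy.round(4),b,a, None if a is None or b is None else tri([a],[b])[0].round(4), None if b is None else plane("top",[b],.056)[0].round(4))
# rim, top view: brightest pixel across each edge
T=np.array([[380.3,191.3],[370.9,256.9],[273.1,242.8],[285,175.6]])
g=cv2.GaussianBlur(cv2.cvtColor(t,cv2.COLOR_RGB2GRAY),(0,0),.7).astype(np.float32)
L=[]
for i in range(4):
    a,b=T[i],T[(i+1)%4];d=(b-a)/np.linalg.norm(b-a);n=np.array([-d[1],d[0]]);P=[]
    for k in np.linspace(.12,.88,30):
        o=np.arange(-4,4.01,.25);q=a+k*(b-a)+o[:,None]*n
        v=cv2.remap(g,q[:,0].astype(np.float32)[:,None],q[:,1].astype(np.float32)[:,None],1).ravel()
        P.append(q[v.argmax()])
    L.append(cv2.fitLine(plane("top",P,.028)[:,:2].astype(np.float32),cv2.DIST_HUBER,0,.01,.01).ravel())
C=[]
for i in range(4):
    A,B=L[i-1],L[i];k=np.linalg.solve(np.c_[A[:2],-B[:2]],B[2:]-A[2:]);C.append(A[2:]+k[0]*A[:2])
C=np.array(C);print("rim corners",C.round(4),"mean",C.mean(0).round(4),"sides",np.linalg.norm(C-np.roll(C,-1,0),axis=1).round(4))
for l in L: print("angle",np.degrees(np.arctan2(l[1],l[0])).round(2))
f=lambda x,y:[x/3.2+210,y/3.2+160]
m=plane("top",[f(483,330),f(462,385),f(473,355)],.087);d=m[0]-m[1];print("knob",m.round(4),np.arctan2(d[1],d[0]))
E
```

```text
[418.8 204.8] [ 0.6447 -0.2819] [423.5 199.5] [242.  215.5] [ 0.6557 -0.2891  0.0128  0.017 ] [ 0.6498 -0.2864  0.056 ]
[172.9 213.2] [0.5622 0.3597] [167. 208.] [410.  354.5] [0.5723 0.3724 0.0325 0.0013] [0.5666 0.3652 0.056 ]
[134.4 215.9] [0.5458 0.4578] [127.  210.5] [445.  381.5] [0.5561 0.4717 0.0353 0.0034] [0.5506 0.4646 0.056 ]
[461.4 242.1] [ 0.5549 -0.397 ] [468.5 238. ] [249.5 184. ] [ 0.5626 -0.4113  0.0093  0.0186] [ 0.5595 -0.4043  0.056 ]
[172.3 254.8] [0.4528 0.3447] [166.5 251.5] [439.5 328. ] [0.4604 0.3568 0.0277 0.0041] [0.4552 0.3495 0.056 ]
rim corners [[ 0.6699 -0.1878]
 [ 0.5108 -0.1766]
 [ 0.4901  0.1006]
 [ 0.6911  0.088 ]] mean [ 0.5905 -0.0439] sides [0.1596 0.2779 0.2014 0.2766]
angle -4.03
angle -85.74
angle -3.59
angle 85.62
knob [[ 0.4659 -0.1359  0.087 ]
 [ 0.4225 -0.1231  0.087 ]
 [ 0.4461 -0.1297  0.087 ]] -0.28667881581079524
```

Run:
```python
from h import *
t=cv2.imread('pics/top0.png')[:,:,::-1];s=cv2.imread('pics/scene0.png')[:,:,::-1]
f=lambda x,y:[x/3.4+195,y/2.85+130]
for c,xy in pulleys(t):
    b=hubpx("top",t,c); bb=[q[1] for q in blobs(t,45,280,480)[0] if abs(q[0]-c).sum()<.1][0]
    print(b,plane("top",[b],.056)[0].round(4),plane("top",[[bb[0]+(bb[2]-1)/2,bb[1]+(bb[3]-1)/2]],.014)[0].round(4))
print("tri hubs right",tri([f(157,213),f(183,124)],[[423.5,199.8],[468.5,238.3]]).round(4))
T=np.array([[380.3,191.3],[370.9,256.9],[273.1,242.8],[285,175.6]])
c=plane("top",T,.028)[:,:2];print(c.round(4),c.mean(0),np.linalg.norm(c-np.roll(c,-1,0),axis=1))
g=lambda x,y:[x/3.2+210,y/3.2+160]
W=np.r_[c,plane("top",[g(348,322)],.08)[:,:2],plane("top",[g(473,355)],.087)[:,:2],plane("top",[g(397,41)],.064)[:,:2]]
M=np.array([[.089,-.1265],[-.089,-.1265],[-.089,.1265],[.089,.1265],[-.128,0],[-.135,-.1],[.105,0]])
a,b=M-M.mean(0),W-W.mean(0)
yaw=np.arctan2((a[:,0]*b[:,1]-a[:,1]*b[:,0]).sum(),(a*b).sum())
R=np.array([[np.cos(yaw),-np.sin(yaw)],[np.sin(yaw),np.cos(yaw)]]);o=W.mean(0)-R@M.mean(0)
print("tray",o,yaw,(W-(M@R.T+o)).round(4))
print("peg top",plane("top",[g(84,316)],.108),"lever",plane("top",[g(722,377)],.067),plane("top",[g(728,466)],.093))
```

```text
[423.5 199.5] [ 0.6498 -0.2864  0.056 ] [ 0.6502 -0.2861  0.014 ]
[167. 208.] [0.5666 0.3652 0.056 ] [0.5676 0.3671 0.014 ]
[127.  210.5] [0.5506 0.4646 0.056 ] [0.5502 0.4657 0.014 ]
[468.5 238. ] [ 0.5595 -0.4043  0.056 ] [ 0.5595 -0.404   0.014 ]
[166.5 251.5] [0.4552 0.3495 0.056 ] [0.4554 0.3502 0.014 ]
tri hubs right [[ 0.6488 -0.286   0.0512  0.0039]
 [ 0.5578 -0.4039  0.0511  0.0051]]
[[ 0.6699 -0.1775]
 [ 0.493  -0.165 ]
 [ 0.5065  0.0892]
 [ 0.6896  0.0774]] [ 0.58976435 -0.04396913] [0.1772833  0.25450422 0.1834925  0.25563807]
tray [ 0.59015444 -0.04305937] -0.0740452264546308 [[ 0.0003 -0.0017]
 [ 0.001  -0.0023]
 [-0.0042 -0.0005]
 [ 0.0014  0.0009]
 [ 0.001   0.001 ]
 [-0.0021  0.0031]
 [ 0.0026 -0.0004]]
peg top [[0.44588938 0.16488393 0.108     ]] lever [[ 0.44946413 -0.32354407  0.067     ]] [[ 0.37996719 -0.32471035  0.093     ]]
```

```bash
cat >> h.py <<'E'
O=np.array([.590,-.043]);YAW=-.074;ZT=.19
def tw(x,y):
    c,s=np.cos(YAW),np.sin(YAW); return O+[c*x-s*y,s*x+c*y]
def rpy(psi): return [np.pi,0,psi]
def go(xy,z,psi,v=.3,**k): return line_to([xy[0],xy[1],z],v=v,attitude=rpy(psi),**k)
def pick(xy,psi):
    set_gripper(.05); go(xy,.085,psi,.3)
    if go(xy,.033,psi,.08,until_force=8): print("touch on descent",state()["ee_pos"])
    set_gripper(.0,25); s=state(); print("grip",round(s["opening"],4),round(s["grasp_force"],1),s["clock"])
    go(xy,ZT,psi,.3); print("held",round(state()["opening"],4))
def place(slot,psi):
    xy=tw(*slot); go(xy,ZT,psi,.35); go(xy,.048,psi,.2)
    t=go(xy,.034,psi,.03,until_force=3); print("floor",t,state()["ee_pos"].round(4))
    set_gripper(.05); go(xy,ZT,psi,.3)
E
python3 - <<'E'
from h import *
for psi in (np.pi+YAW,2.82,np.pi/2+YAW,YAW,-np.pi/2+YAW):
    for xy in ([.567,.366],[.455,.35],[.55,.465],tw(.043,.076),tw(-.043,0),[.65,-.286],[.56,-.404],[.447,-.130]):
        q=ik([*xy,ZT],rpy(psi)); print(round(psi,2),np.round(xy,2),None if q is None else np.round(q,2))
E
```

```text
3.07 [0.57 0.37] [-0.7   0.54  0.08  1.49 -0.05  1.11  0.88]
3.07 [0.46 0.35] [-0.79  0.38  0.06  1.75 -0.03  1.01  0.77]
3.07 [0.55 0.46] [-0.81  0.62  0.06  1.35 -0.04  1.17  0.75]
3.07 [0.64 0.03] [-0.38  0.5   0.38  1.61 -0.2   1.07  1.55]
3.07 [ 0.55 -0.04] [-0.46  0.38  0.58  1.84 -0.24  0.99  1.72]
3.07 [ 0.65 -0.29] [-0.08  0.69  0.75  1.42 -0.48  1.22  2.22]
3.07 [ 0.56 -0.4 ] [-0.    0.75  1.    1.49 -0.64  1.26  2.58]
3.07 [ 0.45 -0.13] [-0.54  0.27  0.88  2.04 -0.26  0.94  1.97]
2.82 [0.57 0.37] [-0.73  0.54  0.13  1.49 -0.07  1.11  0.66]
2.82 [0.46 0.35] [-0.83  0.38  0.11  1.76 -0.05  1.    0.55]
2.82 [0.55 0.46] [-0.84  0.62  0.11  1.36 -0.07  1.17  0.53]
2.82 [0.64 0.03] [-0.42  0.51  0.44  1.61 -0.24  1.08  1.33]
2.82 [ 0.55 -0.04] [-0.48  0.38  0.61  1.85 -0.26  0.99  1.49]
2.82 [ 0.65 -0.29] [-0.09  0.7   0.77  1.42 -0.49  1.22  1.98]
2.82 [ 0.56 -0.4 ] [-0.04  0.79  1.1   1.49 -0.71  1.3   2.38]
2.82 [ 0.45 -0.13] [-0.55  0.27  0.9   2.05 -0.26  0.94  1.74]
1.5 [0.57 0.37] [-0.9   0.56  0.4   1.51 -0.24  1.12 -0.53]
1.5 [0.46 0.35] [-1.04  0.4   0.4   1.77 -0.18  
[... 687 characters left out ...]
.14]
-0.07 [ 0.65 -0.29] [-0.26  0.89  1.23  1.44 -0.84  1.4  -0.65]
-0.07 [ 0.56 -0.4 ] [ 0.01  0.73  0.97  1.49 -0.62  1.25 -0.58]
-0.07 [ 0.45 -0.13] [-0.57  0.28  0.93  2.05 -0.28  0.94 -1.14]
-1.64 [0.57 0.37] [-0.49  0.56 -0.25  1.47  0.15  1.13  2.29]
-1.64 [0.46 0.35] [-0.56  0.4  -0.26  1.73  0.12  1.02  2.21]
-1.64 [0.55 0.46] [-0.61  0.64 -0.29  1.33  0.19  1.2   2.15]
-1.64 [0.64 0.03] [ 0.5   0.72 -1.07  1.52  0.65  1.28  2.41]
-1.64 [ 0.55 -0.04] [-0.79  0.56  1.16  1.87 -0.58  1.1  -2.63]
-1.64 [ 0.65 -0.29] [-0.24  0.85  1.15  1.44 -0.77  1.35 -2.27]
-1.64 [ 0.56 -0.4 ] [-0.05  0.81  1.15  1.5  -0.75  1.32 -2.05]
-1.64 [ 0.45 -0.13] [-0.72  0.37  1.18  2.05 -0.41  0.98 -2.55]
```

```bash
cat >> h.py <<'E'
def find(xy,im):
    """bbox of the black drum nearest xy, cast at mid-drum height"""
    best=None
    for c,s in blobs(im,45,250,560)[0]:
        if not(20<=s[2]<=33 and 20<=s[3]<=33): continue
        p=plane("top",[[s[0]+(s[2]-1)/2,s[1]+(s[3]-1)/2]],.014)[0][:2]
        d=np.linalg.norm(p-xy)
        if best is None or d<best[0]: best=(d,p)
    return best
E
python3 - <<'E'
from h import *
psi=np.pi/2+YAW
set_gripper(.05)
move_pose([.45,.35,ZT],rpy(psi)); print(state()["clock"])
im=grab("top"); cv2.imwrite('pics/top1.png',im[:,:,::-1])
for x in ([.4552,.35],[.567,.366],[.5505,.465]): print(find(np.array(x),im))
pick([.4552,.35],psi)
place((.043,-.076),psi); print(state()["clock"])
for n in("top","scene"):cv2.imwrite(f'pics/{n}2.png',grab(n)[:,:,::-1])
E
```

```text
2.2667
(np.float64(0.0014505981682103482), array([0.45531486, 0.35144604]))
(np.float64(0.009388720420382662), array([0.56027873, 0.37255535]))
(np.float64(0.092960405379602), array([0.56027873, 0.37255535]))
grip 0.0253 25.0 4.3583
held 0.0256
floor True [ 0.6281 -0.1221  0.0388]
9.1417
```

Run:
```python
import cv2,numpy as np
t=cv2.imread('pics/top2.png');s=cv2.imread('pics/scene2.png')
cv2.imwrite('pics/c4.png',np.vstack([cv2.resize(t[130:310,90:490],(800,360)),cv2.resize(s[150:410,160:520],(332,240)).copy()[:, :332] if 0 else cv2.resize(s[170:410,220:500],(800,240*800//280))[:240]]))
```

```text
(no output)
```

View pics/c4.png

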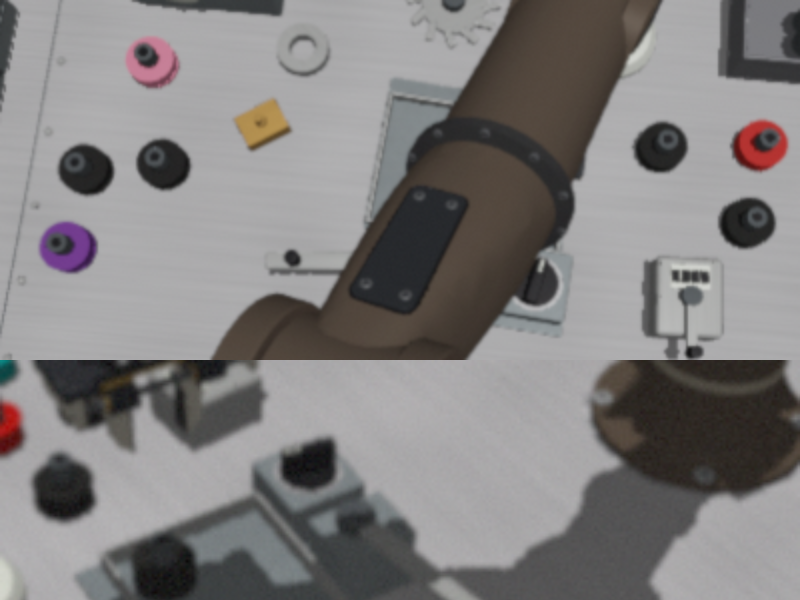

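The first pulley stands in the tray's far right corner (crop (165,565)). The other four are unmoved and visible. I'll continue with a fresh look before each pick.

Run:
```python
from h import *
psi=np.pi/2+YAW
for x,slot in (([.567,.366],(.043,0)),([.5505,.465],(.043,.076)),([.65,-.286],(-.043,0)),([.5595,-.404],(-.043,.076))):
    d,p=find(np.array(x),grab("top")); print("found",p.round(4),round(d,4))
    if d>.08: print("lost"); break
    pick(p,psi)
    if state()["opening"]<.02: print("missed");break
    place(slot,psi)
move_pose([.45,.33,ZT],rpy(psi)); print(state()["clock"])
for n in("top","scene"):cv2.imwrite(f'pics/{n}3.png',grab(n)[:,:,::-1])
t=cv2.imread('pics/top3.png');s=cv2.imread('pics/scene3.png')
cv2.imwrite('pics/c5.png',np.hstack([cv2.resize(t[160:310,210:390],(400,333)),cv2.resize(s[180:320,230:400],(400,333))]))
```

```text
found [0.5664 0.3656] 0.0008
grip 0.0256 25.0 12.6583
held 0.0255
floor True [ 0.6337 -0.0462  0.0388]
found [0.549  0.4641] 0.0017
grip 0.0256 25.0 20.7
held 0.0255
floor True [0.6394 0.0297 0.0388]
found [ 0.6501 -0.2848] 0.0012
grip 0.0254 25.0 28.1667
held 0.0256
floor True [ 0.548  -0.0397  0.0386]
found [ 0.5594 -0.4027] 0.0013
grip 0.0256 25.0 35.275
held 0.0251
floor True [0.5536 0.0362 0.0387]
41.0667
```

View pics/c5.png

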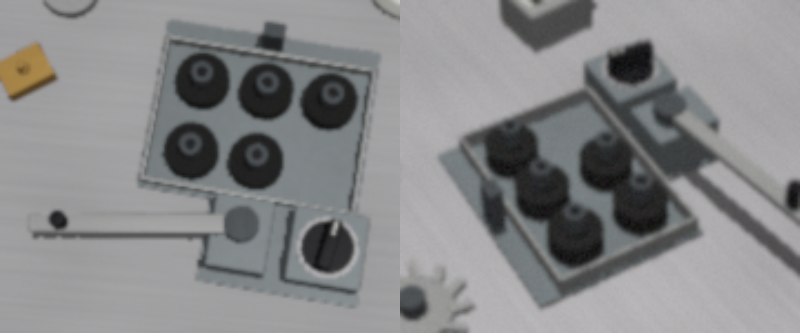

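All five stand upright inside the walls, with no shift. Next is the keeper.

```bash
cat > k.py <<'E'
from h import *
H=tw(-.128,0)
def at(v): a=YAW+v; return H+.2*np.array([np.cos(a),np.sin(a)]),a
set_gripper(.034)
xy,a=at(1.727); move_pose([*xy,.15],rpy(a))
print("touch",go(xy,.086,a,.1,until_force=6))
for v in np.r_[np.arange(1.65,-.0,-.11),0,-.03]:
    xy,a=at(v); go(xy,.086,a,.12)
    f=state()["force"]; print(round(v,2),f.round(1)) if v<.6 else 0
wait(.3); print(state()["force"].round(1))
xy,a=at(0); go(xy,.086,a,.1); go(xy,.19,a,.2)
move_pose([.45,.33,ZT],rpy(np.pi/2)); print(state()["clock"])
for n in("top","scene"):cv2.imwrite(f'pics/{n}4.png',grab(n)[:,:,::-1])
t=cv2.imread('pics/top4.png');s=cv2.imread('pics/scene4.png')
cv2.imwrite('pics/c6.png',np.hstack([cv2.resize(t[160:310,210:390],(400,333)),cv2.resize(s[180:320,230:400],(400,333))]))
E
python3 k.py
```

```text
touch False
0.55 [0.7 1.1 0.5]
0.44 [0.1 0.3 0.8]
0.33 [0.1 2.6 1.1]
0.22 [-0.1 -0.5 -0.1]
0.11 [ 0.7 -0.5  0.5]
0.0 [0.1 0.6 0.1]
-0.03 [ 1.   3.5 -0.5]
[ 2.3  5.3 -0.8]
51.525
```

View pics/c6.png

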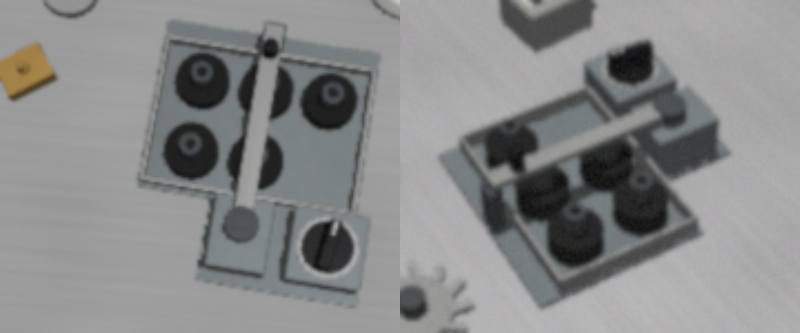

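The keeper lies shut on the catch post and the pulleys are undisturbed. Next is the knob.

```bash
cat > n.py <<'E'
from h import *
K=np.array([.447,-.1315]);h0=-.287+np.pi
set_gripper(.04)
go([.45,.33],ZT,h0,.3); go(K,ZT,h0,.35); go(K,.10,h0,.2)
print("touch",go(K,.067,h0,.06,until_force=6))
set_gripper(0,40); s=state(); print(s["opening"],s["grasp_force"],s["force"].round(1))
end=YAW-1.75+np.pi
for p in np.r_[np.arange(h0,end,-.1)[1:],end]:
    move_pose([*K,.067],rpy(p)); s=state(); print(round(YAW-(p-np.pi),2),s["wrist_torque"].round(2),s["force"].round(1))
wait(.3); set_gripper(.04); go(K,ZT,end,.2)
move_pose([.45,.33,ZT],rpy(np.pi/2)); print(state()["clock"])
im=grab("top");cv2.imwrite('pics/c7.png',cv2.resize(im[160:310,210:460,::-1],(800,480)))
E
python3 n.py
```

```text
touch False
0.01382042365842657 40.0000923871994 [ 4.6 10.9 -0.8]
0.31 [ 2.58 -1.02  0.01] [ 4.4 12.8 -0.8]
0.41 [ 2.63 -1.1   0.01] [ 4.4 12.4 -0.3]
0.51 [ 2.78 -1.18  0.01] [ 6.1 13.   0. ]
0.61 [ 2.84 -1.29 -0.01] [ 4.8 13.   0.2]
0.71 [ 3.01 -1.31  0.04] [ 6.3 13.9 -0.2]
0.81 [ 2.98 -1.45  0.07] [ 6.8 14.3  0.1]
0.91 [ 3.04 -1.52 -0.  ] [ 6.9 14.9 -1.1]
1.01 [ 3.1  -1.63 -0.04] [ 7.8 15.5 -1.1]
1.11 [ 3.13 -1.72 -0.01] [ 8.5 15.1 -1.3]
1.21 [ 3.21 -1.84 -0.04] [ 8.3 15.6 -1. ]
1.31 [ 3.03 -1.88  0.32] [ 8.5 14.9 -1.6]
1.41 [ 3.14 -2.11  0.  ] [ 9.6 14.7 -2.3]
1.51 [ 3.12 -2.22 -0.21] [10.9 15.2 -2.6]
1.61 [ 3.2  -2.37 -0.22] [11.2 15.5 -3.2]
1.71 [ 3.12 -2.48 -0.29] [11.6 15.7 -4.5]
1.75 [ 3.09 -2.38  0.59] [11.2 14.8 -4.1]
64.15
```

View pics/c7.png

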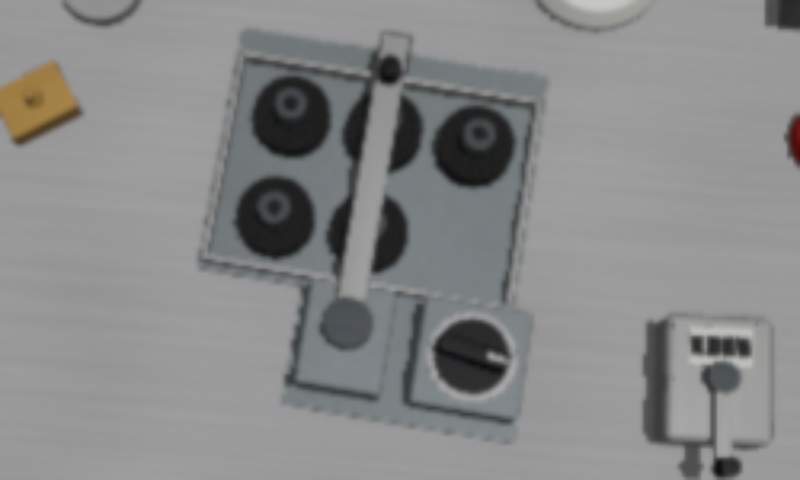

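The mark now points to tray -y (crop (497,356)). The wrist moment flipped from assisting to +0.59 N m at the stop. I'll check the angle numerically, then do the lever.

```bash
cat > t.py <<'E'
from h import *
im=grab("top"); x0,y0=344,258
p=cv2.resize(im[y0:y0+26,x0:x0+26],None,fx=8,fy=8,interpolation=cv2.INTER_CUBIC).max(2)
yy,xx=np.mgrid[:208,:208]; r=np.hypot(xx/8+x0-357.6,yy/8+y0-271)
m=(p>110)&(r<10.2); print("mark px",m.sum()/64)
c=np.array([xx[m].mean(),yy[m].mean()])/8+[x0-.44,y0-.44]
a=plane("top",[c,[357.3,270.7]],.087);d=(a[0]-a[1])[:2];print(c,"knob value",YAW-np.arctan2(d[1],d[0]))
b=[bb for bb in blobs(im,60,20,400)[0] if 425<bb[0][0]<445 and 290<bb[0][1]<315];print(b)
E
python3 t.py
```

```text
mark px 11.4375
[364.54941257 271.3139276 ] knob value 1.4894498042332145
[(array([436. , 305.8]), array([433, 304,   7,   5,  30], dtype=int32))]
```

Run:
```python
from h import *
a=grab("top")[254:288,340:376,::-1];b=grab("scene")[190:225,305:350,::-1]
cv2.imwrite('pics/c8.png',np.hstack([cv2.resize(a,(360,340),interpolation=cv2.INTER_CUBIC),cv2.resize(b,(437,340),interpolation=cv2.INTER_CUBIC)]))
```

```text
(no output)
```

View pics/c8.png

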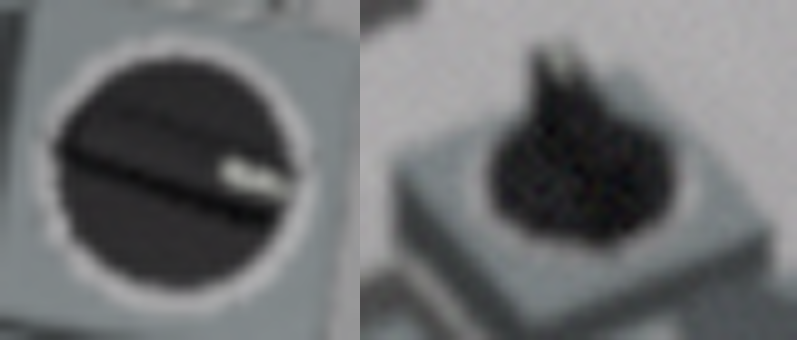

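In the crop the bar's edge runs (65,148) to (280,215), 17.3° below right, which gives a knob value of about 1.71, so it is past the click. Next is the tally lever.

```bash
cat > l.py <<'E'
from h import *
C=np.array([.4495,-.3235]);A0=np.pi+.017
def at(v): a=A0-v; return C+.07*np.array([np.cos(a),np.sin(a)]),a-np.pi
set_gripper(.036)
xy,p=at(0); move_pose([.45,.0,.2],rpy(p)); go(xy,.2,p,.3); go(xy,.105,p,.2)
print("touch",go(xy,.074,p,.06,until_force=4)); set_gripper(.024,10); print(state()["opening"])
f0=state()["force"]
for v in np.r_[np.arange(.1,.91,.1),.95,1.0,1.03,1.06,1.09,1.12]:
    xy,p=at(v); go(xy,.074,p,.08); f=state()["force"]-f0; print(round(v,2),f.round(1))
    if v>.94 and np.hypot(f[0],f[1])>12: break
wait(.3); cv2.imwrite('pics/top5.png',grab("top")[:,:,::-1])
for w in np.arange(v-.1,0.01,-.1):
    xy,p=at(w); go(xy,.074,p,.08)
xy,p=at(0); go(xy,.074,p,.08); set_gripper(.036); print((state()["force"]-f0).round(1))
go(xy,.2,p,.2); move_pose([.45,.33,.2],rpy(np.pi/2)); wait(.3); print(state()["clock"])
t=grab("top")[:,:,::-1]
s=grab("scene")[:,:,::-1]
cv2.imwrite('pics/c9.png',np.hstack([cv2.resize(t[160:310,210:460],(500,300)),cv2.resize(s[150:320,230:400],(300,300))]))
E
python3 l.py
```

```text
touch False
0.02398349336850887
0.1 [ 0.2 -0.6 -0.9]
0.2 [-0.1 -0.8 -1. ]
0.3 [-0.2 -1.2 -0.7]
0.4 [-0.2 -1.5 -1.6]
0.5 [-2.  -1.7 -1. ]
0.6 [-2.2 -2.9 -1.2]
0.7 [-2.2 -2.  -0.9]
0.8 [-3.4 -1.2 -0.9]
0.9 [-4.5 -1.3 -0.3]
0.95 [-4.3 -1.7  0.3]
1.0 [-4.1 -1.5 -0. ]
1.03 [-4.  -0.   0.7]
1.06 [-5.3  0.   2.2]
1.09 [-7.1 -2.4  0.7]
1.12 [-11.6  -6.4   0.2]
[ 0.1  0.9 -0.4]
79.95
```

View pics/c9.png

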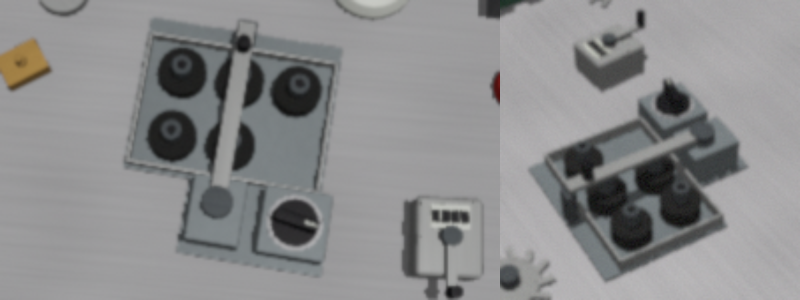

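The tangential force rose to 13 N against the lever stop, and the lever is back at rest (crop (453,292)). The pulleys, keeper and knob are all in place.

```bash
python3 -c "
from rig import *
print(finish_job())"
```

```text
the job is handed in; nothing more can be done
None
```

I handed the job in at about 80 s of robot time: all five black pulleys stand upright in the tray, the keeper is shut, the knob is past its click (about 1.71 rad measured), and the tally lever went to its stop and sprang back; the hand-in gave no verdict.

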